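Read a paint-sample tile on the colour meter

ROBOT

A 6-joint arm with a two-finger parallel gripper is mounted at the origin on the work surface. World frame = base frame: x ahead of the robot, y to its left, z up, the work surface at z = 0. Lengths are in m, angles in degrees, forces in N, time in s.
With the tool pointing down it reaches from about 0.3 to 0.75 m from the base axis. Payload 8.5 kg.
Tool frame: the origin (TCP) lies between the finger pads; the fingertips stand 25 mm ahead of it and the grasp point (between the pads) lies 6 mm ahead of it; x points along the fingers, y is the direction in which the jaws open and shut, and the axes are right-handed (so a half turn about x gives the same grasp; the last joint's range is limited). The gripper opens to 85 mm and grips with 20 to 120 N. Pads are 22 mm wide; open, the fingers measure 114 mm over their backs; the gripper's body (76 mm by 85 mm) begins 54 mm behind the grasp point. The pads swing forward as they close: fully open they stand 13 mm farther back than shut.
Start: joints at [-12.336, 21.807, 74.336, -0, 83.858, -12.336], TCP at [0.55, 0, 0.256] pointing down, gripper open.
Joint ranges: [-178.18, 178.18], [-50.72, 133.34], [12.68, 142.11], [-81.47, 261.47], [9.98, 163.14], [-165.26, 165.26]. Speed limits (degrees/s): [136.94, 136.94, 180, 180, 180, 180].

INTERFACE

Orientations are given as a 3x3 rotation matrix whose columns are the frame's x, y, z axes.
In Python, from rig import sensors, get_image, workorder gives the robot as it stands.
- The arm moves only by the tool arm_command, never from a script. Its argument "plan" is a list that holds one entry, the list of rows, each a list of 6 numbers: the shift along the tool's x, y, z in units of 25 mm (1.0 is 25 mm), then the turn, a rotation vector about the tool's x, y, z in units of 6 degrees (1.0 is 6 degrees). In form: [[[dx, dy, dz, ax, ay, az], ...]]. A call has 1 to 10 rows; each row is the pose to reach, as a shift and turn from the pose commanded when the call began, along the tool's axes at that moment; what a row does not reach only later rows make up. A row lasts 1/10 s, in which the tool goes at most 50 mm and 8.59 degrees, less where a joint would pass 70% of its speed; a pose out of reach is approached as far as the arm can. A call with a gripper value outside its range is refused whole. "jaw" is the closure, from 0 (fully open) to 1 (shut), set as the call begins (left out, the last holds). The fingers move at their own pace and stop on an object; "newtons" is the grip in N (left out, the last holds). Time passes only in rows, so rows that repeat a pose let the fingers close. It gives the time, the measured TCP pose, the force and the opening at its end, in the units of the state.
- sensors.observe(): the state, without advancing time (a new reading comes with each control period).
- get_image(name): name is "scene" or "side" or "wrist"; returns a dict with "img" (420x560x3 uint8, red, green, blue), "fx", "fy", "cx", "cy" (pixels), "dist" ([k1, k2, p1, p2, k3] as OpenCV has them; the pictures are not rectified), "T" (4x4, takes a point from camera to world coordinates). Camera axes: x right, y up, looking along -z (the intrinsics and any distortion apply to the point x, -y, -z); pixel columns grow to the right and rows downward; lengths in m; the calibration is good to about 2 mm. A picture is of the moment at which its call begins. There is no depth.
- workorder.close_job(): hands the job in, once; it reports no verdict.
The state is a dict: "time_s": time; "q": joint angles; "qvel": joint speeds; "joint_efforts": joint torques, N m; "position": TCP position; "tool_rot": TCP orientation; "ft_force": force on the tool from outside, world axes, zero at the start; "wrist_torque": the same for the moment, N m; "grip_width": finger opening in m.
Only numpy, scipy, OpenCV 4.12 (cv2) and the standard library are available. Lean on these libraries where they do the work, as an engineer would, in place of code of your own. Each camera call takes 0.05 s, during which the arm holds its last target. There are 200 camera calls.

TASK

Press the open end of the white sample tile that lies flush in the wooden holder so that its other end tips up, lift it out by that end and lay it flat on the sloped head of the colour meter, its lower end against the small ledge and centred on the head. Then press the trigger button to its halfway stop, pause there for about a second, and press it fully down before letting it spring back up. Do not press the trigger fully before the tile is on the meter, and leave the bottle, the brush rest and the pin vice alone.

Things in the scene. Friction and masses are not known exactly. Their poses are not given: they have to be found in the camera images.
- tile: White glazed ceramic paint-sample tile, flat plate 100 x 48 x 10 mm (x length, y width, z thickness), about 0.11 kg, both faces alike. Origin at its centre. At the start it lies in the holder with its top flush with the holder's rim, its x axis along the holder's x.
- holder: Fixed wooden tile holder 64 mm wide (y), x from -53 to +63 mm, rim 36 mm above its origin (centre of its underside, 2 mm above the desk). The tile lies centred on x = 0 in a 52 mm wide pocket between 6 mm side walls. The -x end, nearest the robot, is open (no end wall): press the tile there. The +x end has a wall. x points away from the robot, turned up to 0.35 rad; z up.
- cradle (a joint): Angle of the rocking steel cradle under the tile (rad): 0 = tile flush, 0.38 = stop, tile's +x end up. Stiff hinge (0.05 N m): it stays where it is left. 2 to 4 N down on the tile's top 20 to 33 mm on the -x side of the axle tips it; the fingers go down about 10 mm to the stop.
- axle (a point): Middle of the cradle's axle, which runs along the holder's y at x = -5, z = 21 mm in its frame. The tile's underside is 5 mm and its top 15 mm from the axle, square to the tile; the tile reaches from 45 mm on the -x side to 55 mm on the +x side. At the stop, 42 mm along the tile on the +x side, its underside is 5 mm above the rim: its sides can be gripped there, across 48 mm.
- head: Sloped head of the grey colour meter: a bar 28 mm wide, 88 mm long. Origin mid-width on its sloping face, at the ledge at the low end, 37 mm above the desk; x points up the slope (0.75 rad above level, low end nearest the robot), y across, z square out of it. The ledge stands 8 mm out of the slope at x = -4 to 0 mm. A well-laid tile has its length along x, centre at x = 50, y = 0, z = 5 mm.
- window (a point): Small round dark window in the head's sloping face, 50 mm up the slope from the ledge: the middle of the laid tile covers it. The head is narrower than the tile, so fingers pass beside it; below are a narrow column and a base 125 x 76 mm, 14 mm high.
- cap_top (a point): Centre of the top of the trigger's round button (34 mm across), 48 mm above the desk when up. It stands on a fixed grey block 66 x 60 mm, 28 mm high; it is pressed straight down, 12 mm in all.
- trigger_half (a joint): First half of the button's travel (m): 0 up, 0.006 at the halfway stop. Light spring: 1 N rising to 3 N at the halfway stop.
- trigger_full (a joint): Second half of the button's travel (m): stays 0 until pressed with about 7 N at the halfway stop, then goes to 0.006 (fully down) at about 9 N. Between 3 and 7 N the button rests at the halfway stop. Springs back when let go.
- thinner: Bystander: sealed amber glass bottle of thinner, 54 mm across, 115 mm high; origin at the centre of its underside.
- brush_rest: Bystander: white ceramic brush rest, 30 x 85 x 21 mm, with four stubs; origin at the centre of its underside.
- pin_vice: Bystander: steel pin vice, 11 mm thick, 110 mm long, lying along its x axis; origin under its middle.
Things that resemble listed ones, but are neither listed nor needed, are in the scene too. Leave any blue or turquoise look-alike of the part that bears head alone.

How it is judged (in metres and radians):
On the way, in this order (a step that is already met when the one before it is completed fails the run):
1. the tile is tipped up in the holder (value of joint cradle above 0.28 rad and angle between tile's own z axis and vertical above 0.25 rad and distance between tile and holder below 0.05 m), for 0.1 s.
2. the tile is laid on the sloped head and let go (x of tile in the frame of head between 0.046 and 0.056 m and y of tile in the frame of head between -0.008 and 0.008 m and z of tile in the frame of head between 0.002 and 0.008 m and angle between the z axis of tile and the z axis of head, either way round below 0.1 rad and angle between the x axis of tile and the x axis of head, either way round below 0.16 rad and contact force between the fingers and tile below 0.1 N), for 0.3 s.
3. the button is held at its halfway stop with the tile in place (x of tile in the frame of head between 0.046 and 0.056 m and y of tile in the frame of head between -0.008 and 0.008 m and z of tile in the frame of head between 0.002 and 0.008 m and angle between the z axis of tile and the z axis of head, either way round below 0.1 rad and angle between the x axis of tile and the x axis of head, either way round below 0.16 rad and value of joint trigger_half above 0.0045 m and value of joint trigger_full below 0.002 m), for 0.5 s.
4. the button is pressed fully down with the tile in place (x of tile in the frame of head between 0.046 and 0.056 m and y of tile in the frame of head between -0.008 and 0.008 m and z of tile in the frame of head between 0.002 and 0.008 m and angle between the z axis of tile and the z axis of head, either way round below 0.1 rad and angle between the x axis of tile and the x axis of head, either way round below 0.16 rad and value of joint trigger_full above 0.0045 m), for 0.05 s.
At the end, for the whole second after the job is handed in: The tile rests on the sloped head, flat on it (within 6 degrees), its length along the slope (within 9 degrees), centred across it within 8 mm and its lower end within 6 mm of the ledge; the button has sprung back up; nothing moves (x of tile in the frame of head between 0.046 and 0.056 m and y of tile in the frame of head between -0.008 and 0.008 m and z of tile in the frame of head between 0.002 and 0.008 m and angle between the z axis of tile and the z axis of head, either way round below 0.1 rad and angle between the x axis of tile and the x axis of head, either way round below 0.16 rad and linear speed of tile below 0.01 m/s and value of joint each of trigger_half, trigger_full below 0.0015 m); the robot touches nothing.
It fails at once if the trigger is pressed fully before the tile is on the meter (value of joint trigger_full above 0.004 m and not (x of tile in the frame of head between 0.046 and 0.056 m and y of tile in the frame of head between -0.008 and 0.008 m and z of tile in the frame of head between 0.002 and 0.008 m and angle between the z axis of tile and the z axis of head, either way round below 0.1 rad and angle between the x axis of tile and the x axis of head, either way round below 0.16 rad)).
It fails at once if the thinner bottle is disturbed (distance of thinner from where it was at the start of the episode above 0.02 m or angle between thinner's own z axis and vertical above 0.3 rad).
It fails at once if the brush rest is disturbed (distance of brush_rest from where it was at the start of the episode above 0.02 m).
It fails at once if the pin vice is disturbed (distance of pin_vice from where it was at the start of the episode above 0.02 m).
It also fails if it takes over 67 s, if anything falls off the work surface, if the arm or the gripper's body presses on something with over 40 N, if the wrist force passes 120 N, or if a joint passes its speed limit or range.

## Working session

There is one attempt and no reset: what is moved stays moved. The work goes in short steps, Python scripts to look and compute and a tool call to move; the robot and the scene stay as the last step left them, time stands still between calls to the robot, and variables do not carry over. Pictures are saved under pics/ and viewed, about 8 in all and at most 12, crops included, and the job is handed in when it is done.

Besides the shell and the picture viewer there is one more tool, called after ">>>" in YAML: its name, and indented under it one key for each argument. arm_command: Moves the arm, as the interface text tells. Its arguments: {"type":"object","properties":{"plan":{"type":"array","items":{"type":"array","items":{"type":"array","items":{"type":"number"}}}},"jaw":{"type":"number"},"newtons":{"type":"number"}},"required":["plan"]}

```bash
ls; mkdir -p pics
cat > h.py <<'E'
import numpy as np,cv2
from rig import sensors,get_image,workorder
def snap(n,f,crop=None,s=1):
    d=get_image(n); im=d["img"][:,:,::-1].copy()
    np.save('/tmp/%s.npy'%n,{k:v for k,v in d.items()},allow_pickle=True)
    if crop: x0,y0,x1,y1=crop; im=im[y0:y1,x0:x1]
    if s!=1: im=cv2.resize(im,None,fx=s,fy=s,interpolation=cv2.INTER_CUBIC)
    cv2.imwrite('pics/'+f,im); return d
def load(n): return np.load('/tmp/%s.npy'%n,allow_pickle=True).item()
def K(d): return np.array([[d["fx"],0,d["cx"]],[0,d["fy"],d["cy"]],[0,0,1.]])
def ray(d,u,v):
    p=cv2.undistortPoints(np.array([[[u,v]]],float),K(d),np.array(d["dist"],float))[0,0]
    T=np.array(d["T"]); return T[:3,3],T[:3,:3]@np.array([p[0],-p[1],-1.])
def atz(d,u,v,z):
    o,r=ray(d,u,v); return o+r*(z-o[2])/r[2]
def proj(d,P):
    T=np.array(d["T"]); c=(np.atleast_2d(P)-T[:3,3])@T[:3,:3]; c=c*[1,-1,-1]
    return cv2.projectPoints(c.reshape(-1,1,3),np.zeros(3),np.zeros(3),K(d),np.array(d["dist"],float))[0].reshape(-1,2)
def tri(l):
    A=0;b=0
    for d,u,v in l:
        o,r=ray(d,u,v); r=r/np.linalg.norm(r); M=np.eye(3)-np.outer(r,r); A=A+M; b=b+M@o
    return np.linalg.solve(A,b)
E
python3 - <<'E'
from h import *
ims=[]
for n in("scene","side"):
    d=snap(n,n+'0.png',None,1.4); print(n,np.round(d["T"],3).tolist(),d["fx"])
print(sensors.observe())
E
```

```text
pics
scene [[0.539, -0.491, 0.684, 1.362], [0.842, 0.32, -0.434, -0.419], [-0.006, 0.81, 0.586, 0.774], [0.0, 0.0, 0.0, 1.0]] 454.46284969561765
side [[-0.95, 0.222, -0.219, 0.24], [-0.311, -0.712, 0.629, 0.856], [-0.016, 0.666, 0.746, 0.95], [0.0, 0.0, 0.0, 1.0]] 437.59531830075304
{'time_s': 0.1, 'q': array([-1.23384630e+01,  2.18355070e+01,  7.43784320e+01,  1.00013888e-03,
        8.38577394e+01, -1.23349102e+01]), 'qvel': array([-0.0663737 , -0.09924979, -0.08162433,  0.04378961,  0.03756495,
       -0.03100912]), 'joint_efforts': array([ 3.76895419e-03, -4.49219084e+01, -2.31655884e+01, -2.33104493e-04,
        3.63802450e-03,  7.57992581e-06]), 'position': array([5.49773835e-01, 2.55239878e-05, 2.55800358e-01]), 'tool_rot': array([[-1.21841906e-03,  9.99999256e-01, -6.40600495e-05],
       [ 2.84281117e-04, -6.37137207e-05, -9.99999958e-01],
       [-9.99999217e-01, -1.21843722e-03, -2.84203276e-04]]), 'ft_force': array([ 0.42966551, -0.40658076, -0.93396157]), 'wrist_torque': array([-0.00350724,  0.07693657, -0.00359587]), 'grip_width': 0.08546378506547408}
```

View pics/scene0.png

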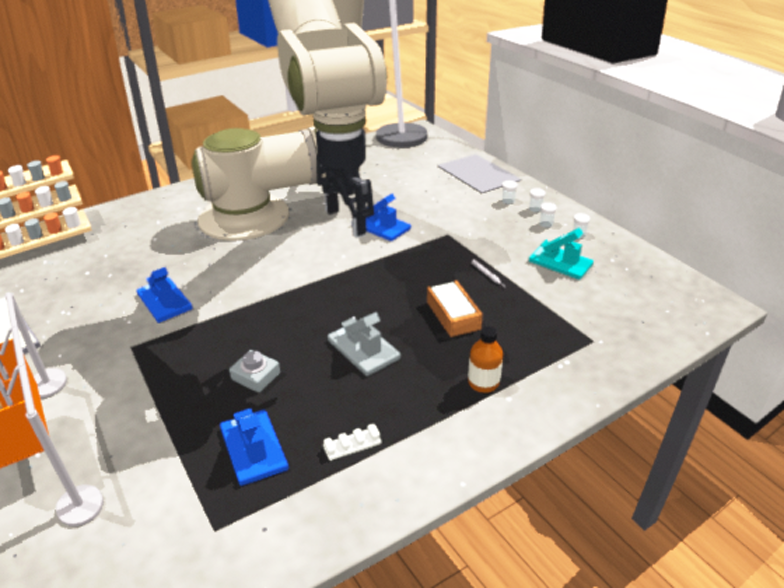

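View pics/side0.png

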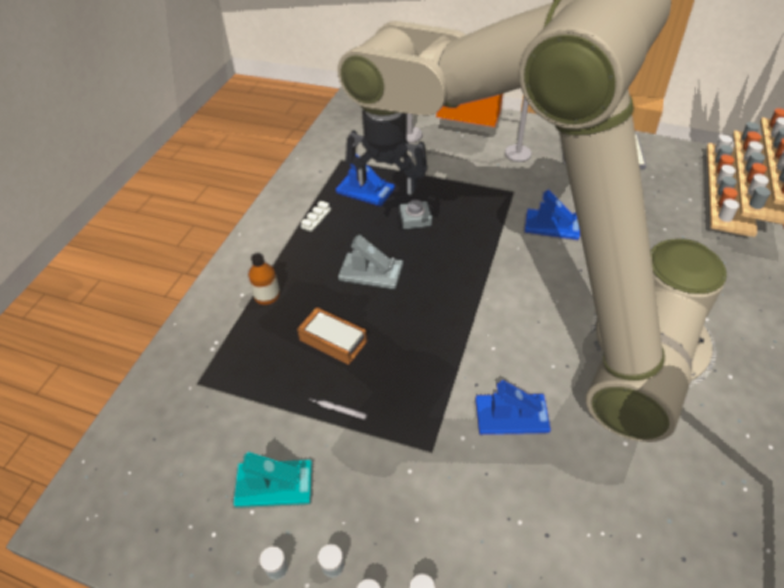

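The scene view shows the holder with the tile at about (455,303) (pixels of the 1.4x picture), the grey meter at (363,342) and the button block at (254,366). Meter candidates are blue (165,295), blue (252,445), blue (387,217), turquoise (562,255) and grey (363,342). Only the grey one fits the description. I'll confirm it in enlarged crops.

Run:
```python
from h import *
snap("scene",'sc1.png',(155,190,355,310),4)
snap("side",'si1.png',(200,130,320,265),4.4)
```

```text
(no output)
```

View pics/sc1.png

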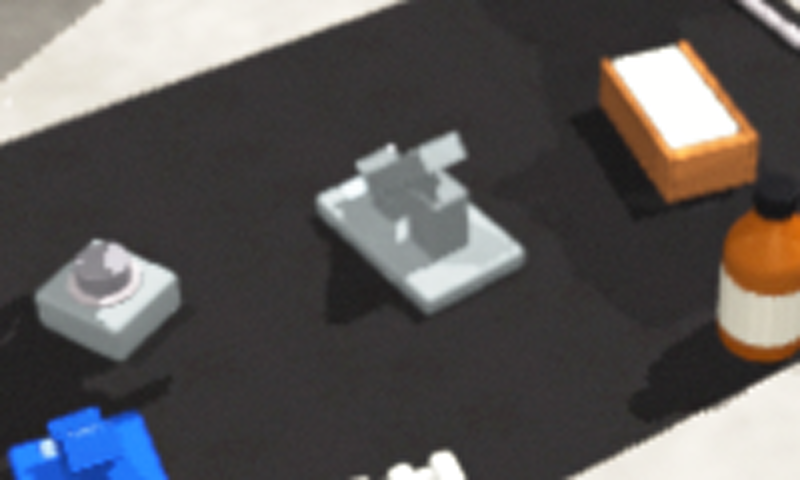

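View pics/si1.png

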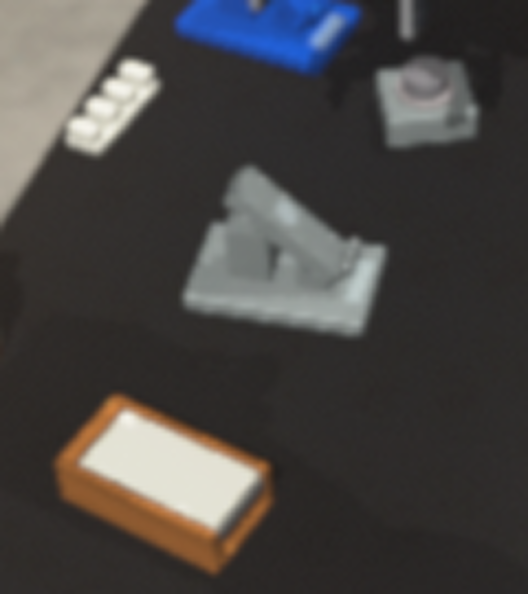

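Run:
```python
from h import *
sc=load("scene");si=load("side")
S=lambda u,v:(sc,155+u/4,190+v/4); D=lambda u,v:(si,200+u/4.4,130+v/4.4)
def rep(name,fn,pts,z):
    P=np.array([atz(*fn(*p),z) for p in pts]); print(name,"c",P.mean(0).round(4)); 
    e=np.roll(P,-1,0)-P
    for v in e: print("   len %.4f ang %.1f"%(np.linalg.norm(v),np.degrees(np.arctan2(v[1],v[0]))))
rep("tile sc",S,[(613,58),(670,153),(740,130),(680,43)],.038)
rep("tile si",D,[(215,530),(82,462),(128,408),(262,478)],.038)
rep("base si",D,[(362,325),(188,298),(215,225),(385,247)],.014)
rep("base sc3",S,[(318,203),(430,300),(523,250)],.014)
rep("blk si",D,[(388,128),(377,72),(462,62),(476,115)],.028)
rep("blk sc",S,[(38,295),(120,337),(180,285),(100,245)],.028)
print("win",atz(*D(288,212),.0711))
print("cap",atz(*D(425,77),.048),atz(*S(103,258),.048))
print("headtop corners",[atz(*D(*p),.037+.088*np.sin(.75)).round(4) for p in [(248,168),(228,203)]])
print("sc ends",[atz(*S(*p),.037+.088*np.sin(.75)).round(4) for p in [(420,150),(462,133)]], "thinner",atz(sc,485/1.4,385/1.4,0), "brush",atz(sc,352/1.4,440/1.4,.01),"pin",atz(sc,488/1.4,271/1.4,.005))
```

```text
tile sc c [0.5971 0.1995 0.038 ]
   len 0.1099 ang -15.8
   len 0.0533 ang 83.6
   len 0.1041 ang 165.2
   len 0.0509 ang -102.5
tile si c [0.5913 0.1986 0.038 ]
   len 0.0993 ang -14.0
   len 0.0498 ang -101.8
   len 0.1031 ang 164.6
   len 0.0472 ang 73.9
base si c [ 0.5886 -0.0019  0.014 ]
   len 0.1206 ang 5.3
   len 0.0721 ang -83.6
   len 0.1212 ang -173.2
   len 0.0752 ang 95.9
base sc3 c [ 0.6156 -0.0097  0.014 ]
   len 0.1182 ang 7.0
   len 0.0722 ang 95.8
   len 0.1398 ang -141.9
blk si c [ 0.5478 -0.1939  0.028 ]
   len 0.0638 ang -65.1
   len 0.0646 ang -152.5
   len 0.0612 ang 115.6
   len 0.0655 ang 29.8
blk sc c [ 0.5582 -0.1945  0.028 ]
   len 0.0664 ang 25.1
   len 0.0533 ang 114.2
   len 0.0661 ang -155.8
   len 0.0543 ang -66.0
win [ 0.58565562 -0.00302431  0.0711    ]
cap [ 0.54711702 -0.18905758  0.048     ] [ 0.5516766  -0.19282404  0.048     ]
headtop corners [array([ 0.6146, -0.0094,  0.097 ]), array([0.6153, 0.0257, 0.097 ])]
sc ends [array([ 0.6195, -0.0103,  0.097 ]), array([0.6192, 0.0192, 0.097 ])] thinner [ 7.84666782e-01  1.29519998e-01 -1.11022302e-16] brush [ 0.77398918 -0.12648372  0.01      ] pin [0.52353708 0.34978238 0.005     ]
```

>>> arm_command:
  plan:
    - [[0,0,-2,-1.4,0,0],[0,0.2,-4,-2.8,0,0],[0,0.4,-6,-4.2,0,0],[0,0.5,-7.9,-5.6,0,0],[0,0.5,-7.9,-7,0,0],[0,0.5,-7.9,-8.4,0,0],[0,0.5,-7.9,-9.8,0,0],[0,0.5,-7.9,-11.2,0,0],[0,0.5,-7.9,-12.5,0,0],[0,0.5,-7.9,-12.5,0,0]]
  jaw: 0.4

```text
time_s: 1.2
position: [0.5624, 0.1975, 0.2561]
tool_rot: [[-0.0, 0.258, 0.966], [-0.0, 0.966, -0.258], [-1.0, -0.0, -0.0]]
ft_force: [-0.7, 0.4, -0.6]
grip_width: 0.0511
```

Run:
```python
from h import *
d=snap("wrist",'w1.png',None,1.4); print(np.round(d["T"],3).tolist(),d["fx"])
o=sensors.observe();print(o["position"],o["tool_rot"].round(3),o["q"].round(1),o["grip_width"],o["time_s"])
```

```text
[[0.258, -0.92, -0.296, 0.485], [0.966, 0.245, 0.08, 0.218], [-0.001, -0.307, 0.952, 0.374], [0.0, 0.0, 0.0, 1.0]] 370.14270654453895
[0.56242762 0.19749413 0.25615293] [[-0.     0.262  0.965]
 [-0.     0.965 -0.262]
 [-1.    -0.    -0.   ]] [  8.   26.5  66.6   0.   86.9 -66.9] 0.051381082419560443 1.25
```

View pics/w1.png

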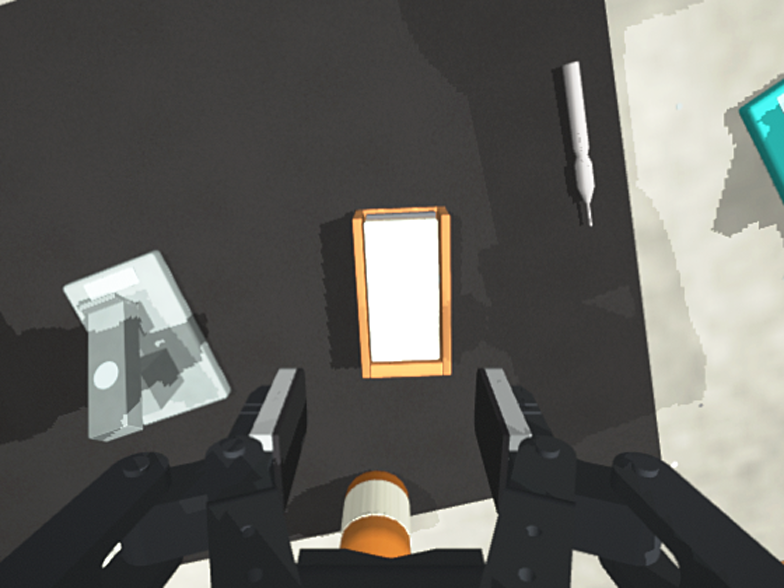

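The wrist view shows the tile with corners at (363,219), (438,217), (439,360) and (372,363). The open end is at the top, towards the robot. It also shows the grey meter with its window at (105,375).

Run:
```python
from h import *
w=load("wrist"); W=lambda u,v:(w,u/1.4,v/1.4)
def rep(name,pts,z):
    P=np.array([atz(*W(*p),z) for p in pts]); print(name,"c",P.mean(0).round(4),P.round(4).tolist()); 
    e=np.roll(P,-1,0)-P
    for v in e: print("   len %.4f ang %.1f"%(np.linalg.norm(v),np.degrees(np.arctan2(v[1],v[0]))))
rep("tile",[(363,219),(372,363),(439,360),(438,217)],.038)
rep("holder",[(354,214),(363,377),(451,374),(449,209)],.038)
rep("base",[(64,289),(158,251),(230,393)],.014)
print("win",atz(*W(105,375),.0711))
zt=.037+.088*np.sin(.75); rep("headtop",[(89,439),(141,429)],zt)
si=load("side");print("win tri",tri([W(105,375),(si,200+288/4.4,130+212/4.4)]))
```

```text
tile c [0.5949 0.1976 0.038 ] [[0.539, 0.1851, 0.038], [0.6402, 0.163, 0.038], [0.6502, 0.2097, 0.038], [0.5503, 0.2326, 0.038]]
   len 0.1036 ang -12.3
   len 0.0478 ang 77.9
   len 0.1025 ang 167.1
   len 0.0489 ang -103.4
holder c [0.5985 0.1976 0.038 ] [[0.5343, 0.1803, 0.038], [0.6493, 0.1537, 0.038], [0.6633, 0.2155, 0.038], [0.547, 0.2407, 0.038]]
   len 0.1180 ang -13.0
   len 0.0634 ang 77.2
   len 0.1189 ang 167.8
   len 0.0618 ang -101.9
base c [0.5702 0.0119 0.014 ] [[0.5357, -0.0437, 0.014], [0.5271, 0.0347, 0.014], [0.6477, 0.0448, 0.014]]
   len 0.0789 ang 96.3
   len 0.1211 ang 4.7
   len 0.1427 ang -141.7
win [ 0.58862508 -0.0023181   0.0711    ]
headtop c [0.6189 0.0052 0.097 ] [[0.6181, -0.0121, 0.097], [0.6197, 0.0225, 0.097]]
   len 0.0346 ang 87.4
   len 0.0346 ang -92.6
win tri [ 0.58628771 -0.00071349  0.0734362 ]
```

>>> arm_command:
  plan:
    - [[1.2,0.3,-0.18,-0.35,0,0],[2.4,0.3,-0.18,-0.35,0,0],[3.6,0.3,-0.18,-0.35,0,0],[4.8,0.3,-0.18,-0.35,0,0],[5.8,0.3,-0.18,-0.35,0,0],[6.6,0.3,-0.18,-0.35,0,0],[7.0,0.3,-0.18,-0.35,0,0],[7.2,0.3,-0.18,-0.35,0,0],[7.2,0.3,-0.18,-0.35,0,0]]
  jaw: 1

```text
time_s: 2.15
position: [0.5602, 0.2059, 0.0764]
tool_rot: [[0.0, 0.224, 0.974], [0.0, 0.974, -0.224], [-1.0, 0.0, 0.0]]
ft_force: [1.1, 0.1, -0.3]
grip_width: 0.0
```

>>> arm_command:
  plan:
    - [[0.08,0,0,0,0,0],[0.16,0,0,0,0,0],[0.24,0,0,0,0,0],[0.32,0,0,0,0,0],[0.4,0,0,0,0,0],[0.44,0,0,0,0,0],[0.48,0,0,0,0,0],[0.52,0,0,0,0,0],[0.52,0,0,0,0,0]]

```text
time_s: 3.05
position: [0.56, 0.2059, 0.0632]
tool_rot: [[-0.0, 0.223, 0.975], [-0.0, 0.975, -0.223], [-1.0, -0.0, -0.0]]
ft_force: [0.2, -0.6, 0.1]
grip_width: -0.0
```

>>> arm_command:
  plan:
    - [[0.04,0,0,0,0,0],[0.08,0,0,0,0,0],[0.12,0,0,0,0,0],[0.16,0,0,0,0,0],[0.2,0,0,0,0,0]]

```text
time_s: 3.55
position: [0.5595, 0.206, 0.0582]
tool_rot: [[-0.001, 0.223, 0.975], [0.0, 0.975, -0.223], [-1.0, -0.0, -0.001]]
ft_force: [-6.2, 1.0, 5.5]
grip_width: -0.0001
```

>>> arm_command:
  plan:
    - [[0.04,0,0,0,0,0],[0.06,0,0,0,0,0],[0.08,0,0,0,0,0],[0.1,0,0,0,0,0],[0.12,0,0,0,0,0]]

```text
time_s: 4.05
position: [0.5592, 0.2061, 0.055]
tool_rot: [[-0.002, 0.223, 0.975], [0.0, 0.975, -0.223], [-1.0, -0.0, -0.002]]
ft_force: [-6.3, 2.0, 4.6]
grip_width: -0.0001
```

>>> arm_command:
  plan:
    - [[0.03,0,0,0,0,0],[0.06,0,0,0,0,0],[0.08,0,0,0,0,0]]

```text
time_s: 4.35
position: [0.559, 0.2062, 0.0533]
tool_rot: [[-0.003, 0.223, 0.975], [0.0, 0.975, -0.223], [-1.0, -0.0, -0.002]]
ft_force: [-7.5, 1.3, 11.1]
grip_width: 0.0001
```

>>> arm_command:
  plan:
    - [[0.03,0,0,0,0,0],[0.06,0,0,0,0,0],[0.08,0,0,0,0,0]]

```text
time_s: 4.65
position: [0.5591, 0.2062, 0.0529]
tool_rot: [[-0.001, 0.223, 0.975], [0.0, 0.975, -0.223], [-1.0, -0.0, -0.001]]
ft_force: [-14.2, 1.1, 24.3]
grip_width: -0.0001
```

>>> arm_command:
  plan:
    - [[-0.2,0,0,0,0,0],[-0.8,0,0,0,0,0],[-1.8,0,0,0,0,0],[-2.8,0,0.8,0,0,0],[-3.6,0,1.8,0,0,0],[-4,0,2.6,0,0,0],[-4,0,2.9,0,0,0],[-4,0,2.9,0,0,0],[-4,0,2.9,0,0,0]]
  jaw: 0.15

```text
time_s: 5.55
position: [0.6298, 0.1898, 0.15]
tool_rot: [[-0.002, 0.223, 0.975], [-0.0, 0.975, -0.223], [-1.0, -0.001, -0.002]]
ft_force: [-0.8, -0.4, -1.1]
grip_width: 0.0726
```

Run:
```python
from h import *
d=snap("wrist",'w2.png',None,1.4)
s=snap("side",'s2.png',(200,185,280,265),5)
a=cv2.imread('pics/w2.png');b=cv2.imread('pics/s2.png')
a=cv2.resize(a,(533,400)); cv2.imwrite('pics/m2.png',np.hstack([a,b[:400,:267]]))
o=sensors.observe();print(o["position"],o["tool_rot"].round(3),o["grip_width"],o["time_s"])
c=np.array([.595,.1978]);y=np.radians(-13)
ex=np.array([np.cos(y),np.sin(y),0]);ey=np.array([-np.sin(y),np.cos(y),0]);ez=np.array([0,0,1])
ax=np.r_[c,.023]-.005*ex; t=.38
X=np.cos(t)*ex+np.sin(t)*ez;Z=-np.sin(t)*ex+np.cos(t)*ez
for n,dd in(("wrist",d),("side",s)):
  print(n,proj(dd,np.array([ax+X*u+ey*v+Z*.015 for u in(-45,55) for v in(-24,24)] if 0 else [ax+X*u/1000+ey*v/1000+Z*.015 for u in(-45,55) for v in(-24,24)])).round(1).tolist())
```

```text
[0.62983531 0.19002217 0.15052437] [[-0.002  0.223  0.975]
 [-0.     0.975 -0.223]
 [-1.    -0.001 -0.002]] 0.07235769764553637 5.65
wrist [[241.3, 73.9], [317.4, 74.0], [239.7, 232.8], [318.3, 232.9]]
side [[259.2, 241.8], [249.3, 254.1], [229.8, 219.6], [219.3, 231.4]]
```

View pics/m2.png

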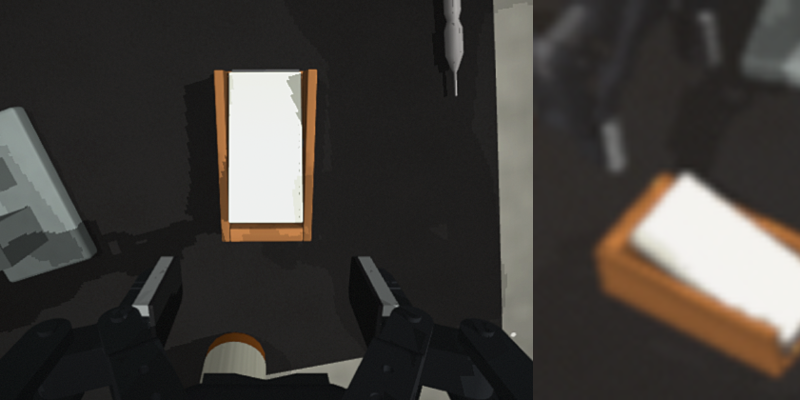

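The side crop shows the tile's +x end tipped up. The wrist view matches the predicted tile corners to about 1 px, with the upper end at (229..303, 222) in the mosaic. Next I'll go down and grip it.

>>> arm_command:
  plan:
    - [[1,0,-0.1,0,0,0],[2,0,-0.1,0,0,0],[2.6,0,-0.1,0,0,0],[3.0,0,-0.1,0,0,0],[3.2,0,-0.1,0,0,0],[3.35,0,-0.1,0,0,0],[3.46,0,-0.1,0,0,0],[3.46,0,-0.1,0,0,0]]

```text
time_s: 6.45
position: [0.6284, 0.1903, 0.065]
tool_rot: [[0.0, 0.223, 0.975], [0.0, 0.975, -0.223], [-1.0, 0.0, 0.0]]
ft_force: [0.5, 0.1, -0.2]
grip_width: 0.0724
```

>>> arm_command:
  plan:
    - [[0,0,0,0,0,0],[0,0,0,0,0,0],[0,0,0,0,0,0],[0,0,0,0,0,0],[0,0,0,0,0,0],[0,0,0,0,0,0],[0,0,0,0,0,0],[0,0,0,0,0,0]]
  jaw: 1
  newtons: 50

```text
time_s: 7.25
position: [0.6286, 0.1903, 0.0652]
tool_rot: [[0.001, 0.223, 0.975], [0.0, 0.975, -0.223], [-1.0, 0.0, 0.001]]
ft_force: [-0.0, -0.8, 5.2]
grip_width: 0.0466
```

>>> arm_command:
  plan:
    - [[-0.1,0,0,0,0,0],[-0.3,0,0,0,0,0],[-0.6,0,0,0,0,0],[-1,0,0,0,0,0],[-1.6,0,0,0,0,0],[-2.4,0,0,0,0,0],[-3.2,0,0,0,0,0],[-4,0,0,0,0,0],[-4.8,0,0,0,0,0],[-4.8,0,0,0,0,0]]

```text
time_s: 8.25
position: [0.6292, 0.1905, 0.1884]
tool_rot: [[0.006, 0.223, 0.975], [0.001, 0.975, -0.223], [-1.0, 0.002, 0.006]]
ft_force: [-0.0, 0.6, -1.0]
grip_width: 0.0462
```

Run:
```python
from h import *
d=snap("wrist",'w3.png')
s=snap("side",'s3.png',(180,85,300,285),2.1)
o=sensors.observe();p,R=o["position"],o["tool_rot"];print(p,R.round(3),o["grip_width"],o["ft_force"],o["time_s"])
a=cv2.imread('pics/w3.png');b=cv2.imread('pics/s3.png')
cv2.imwrite('pics/m3.png',np.hstack([a,b[:420,:240]]))
```

```text
[0.62810864 0.19028529 0.18472814] [[ 0.     0.223  0.975]
 [ 0.     0.975 -0.223]
 [-1.     0.     0.   ]] 0.046569142474115435 [ 0.36593091  0.52212189 -1.22970175] 8.35
```

View pics/m3.png

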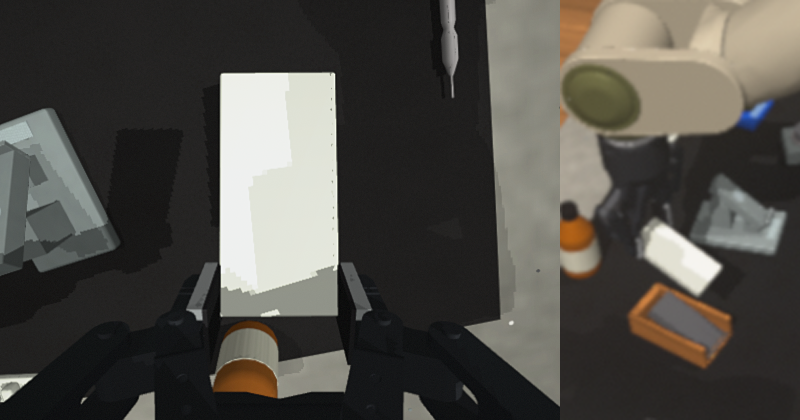

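```bash
cat > pl.py <<'E'
from h import *
from scipy.spatial.transform import Rotation as Ro
def head(win=(.5875,-.002,.0711),yaw=6.0,pitch=.75):
    y=np.radians(yaw); h=np.array([np.cos(y),np.sin(y),0]); Y=np.array([-np.sin(y),np.cos(y),0])
    X=np.cos(pitch)*h+np.sin(pitch)*np.array([0,0,1]); Z=np.cross(X,Y)
    H=np.eye(4);H[:3,:3]=np.c_[X,Y,Z];H[:3,3]=np.array(win)-.05*X; return H
def tcp():
    o=sensors.observe();T=np.eye(4);T[:3,:3]=o["tool_rot"];T[:3,3]=o["position"];return T
def pt(x,y,z):
    T=np.eye(4);T[:3,3]=x,y,z;return T
def units(T0,T1):
    D=np.linalg.inv(T0)@T1
    return np.r_[D[:3,3]/.025, np.degrees(Ro.from_matrix(D[:3,:3]).as_rotvec())/6]
E
python3 - <<'E'
from pl import *
d=load("wrist")
obj=np.array([[-50,-24,5],[-50,24,5],[50,24,5],[50,-24,5]])/1000.
img=np.array([[220,73],[336,73],[338,316],[221,316]],float)
ok,r,t,e=cv2.solvePnPGeneric(obj,img,K(d),np.array(d["dist"],float),flags=cv2.SOLVEPNP_IPPE)
T0=tcp();F=np.diag([1,-1,-1,1.])
for a,b,c in zip(r,t,e):
    M=np.eye(4);M[:3,:3]=cv2.Rodrigues(a)[0];M[:3,3]=b.ravel()
    W=np.array(d["T"])@F@M
    print("err",c,"pitch",np.degrees(np.arcsin(W[2,0])),"roll",np.degrees(np.arcsin(W[2,1])),"yaw",np.degrees(np.arctan2(W[1,0],W[0,0])),"pos",W[:3,3])
# model at grip: tile in tool from cradle model
y=np.radians(-13);ex=np.array([np.cos(y),np.sin(y),0]);ey=np.array([-np.sin(y),np.cos(y),0]);ez=np.array([0,0,1])
t=.38;X=np.cos(t)*ex+np.sin(t)*ez;Z=-np.sin(t)*ex+np.cos(t)*ez
A=np.eye(4);A[:3,:3]=np.c_[X,ey,Z];A[:3,3]=np.array([.595,.1978,.023])-.005*ex+X*.005+Z*.01
G=T0.copy();G[:3,3]=[.6286,.1903,.0652]
TT=np.linalg.inv(G)@A; W=T0@TT; print("model",W[:3,3]); c=np.c_[obj,np.ones(4)]@W.T
print(proj(d,c[:,:3]).round(1).tolist())
E
```

```text
err [134.43682643] pitch -1.6565518872229994 roll 16.39013268884179 yaw 76.4327325914985 pos [0.59016638 0.20005405 0.16431351]
err [134.69485115] pitch -0.9632388868923575 roll 17.17346097731437 yaw 76.86884869300597 pos [0.59278889 0.1979704  0.1653177 ]
model [0.59054696 0.19869991 0.15366939]
[[220.5, 66.6], [334.7, 66.8], [336.9, 308.5], [217.8, 308.4]]
```

Run:
```python
from pl import *
from scipy.optimize import least_squares
d=load("wrist")
obj=np.array([[-50,-24,5],[-50,24,5],[50,24,5],[50,-24,5]])/1000.
img=np.array([[220,73],[336,73],[338,316],[221,316]],float)
R0=np.array([[.006,.223,.975],[.001,.975,-.223],[-1,.002,.006]]);U,_,V=np.linalg.svd(R0)
G0=np.eye(4);G0[:3,:3]=U@V;G0[:3,3]=[.6292,.1905,.1884]
y=np.radians(-13);ex=np.array([np.cos(y),np.sin(y),0]);ey=np.array([-np.sin(y),np.cos(y),0]);ez=np.array([0,0,1])
t=.38;X=np.cos(t)*ex+np.sin(t)*ez;Z=-np.sin(t)*ex+np.cos(t)*ez
A=np.eye(4);A[:3,:3]=np.c_[X,ey,Z];A[:3,3]=np.array([.595,.1978,.023])-.005*ex+X*.005+Z*.01
G=np.eye(4);G[:3,:3]=np.c_[-ez,ey,ex];G[:3,3]=[.6286,.1903,.0652]
TT=np.linalg.inv(G)@A
def W(p):
    D=np.eye(4);D[:3,:3]=Ro.from_rotvec(p[3:]).as_matrix();D[:3,3]=p[:3];return D
f=lambda p:(proj(d,((np.c_[obj,np.ones(4)])@(G0@TT@W(p)).T)[:,:3])-img).ravel()
print(f(np.zeros(6)).round(1))
g=lambda p:np.r_[f(p)/1.0,p[:3]/.002,p[3:]/.03]
s=least_squares(g,np.zeros(6));print(s.x.round(4),f(s.x).round(1))
T=TT@W(s.x);print(TT.round(4),T.round(4));np.save('TT.npy',T)
H=head(); 
for n,(dx,dz) in {"above":(.004,.06),"near":(.002,.012),"on":(.001,.0)}.items():
    P=H@pt(.05+dx,0,.005+dz)@np.linalg.inv(T)
    print(n,P[:3,3].round(4),P[:3,:3].round(3).tolist(),units(tcp(),P).round(2))
```

```text
[ 0.4 -3.3  0.6 -3.4  1.4  0.1 -3.3  0.1]
[ 0.0008  0.0001 -0.0026 -0.002   0.0298  0.0049] [ 0.4  0.2 -0.1 -0.4  0.6 -0.3 -0.9  0.4]
[[-3.709e-01  0.000e+00 -9.287e-01  3.110e-02]
 [-0.000e+00  1.000e+00  0.000e+00 -3.000e-04]
 [ 9.287e-01 -0.000e+00 -3.709e-01 -3.850e-02]
 [ 0.000e+00  0.000e+00  0.000e+00  1.000e+00]] [[-3.430e-01  3.600e-03 -9.393e-01  3.320e-02]
 [ 4.800e-03  1.000e+00  2.000e-03 -2.000e-04]
 [ 9.393e-01 -3.900e-03 -3.431e-01 -3.680e-02]
 [ 0.000e+00  0.000e+00  0.000e+00  1.000e+00]]
above [ 0.5673 -0.0042  0.1663] [[0.387, -0.102, 0.916], [0.044, 0.995, 0.092], [-0.921, 0.005, 0.389]] [ 0.74 -8.13 -0.64 -3.08 -3.78  0.67]
near [ 0.5984 -0.0009  0.1298] [[0.387, -0.102, 0.916], [0.044, 0.995, 0.092], [-0.921, 0.005, 0.389]] [ 2.2  -7.72  0.55 -3.08 -3.78  0.67]
on [ 6.058e-01 -2.000e-04  1.203e-01] [[0.387, -0.102, 0.916], [0.044, 0.995, 0.092], [-0.921, 0.005, 0.389]] [ 2.58 -7.63  0.83 -3.08 -3.78  0.67]
```

>>> arm_command:
  plan:
    - [[-0.2,-1.2,-0.1,-0.4,-0.5,0.1],[-0.2,-2.6,-0.2,-0.9,-1.1,0.2],[-0.1,-4.0,-0.3,-1.5,-1.8,0.3],[0.1,-5.4,-0.4,-2.1,-2.6,0.45],[0.3,-6.7,-0.5,-2.6,-3.2,0.55],[0.5,-7.6,-0.6,-2.9,-3.6,0.65],[0.6,-8.1,-0.65,-3.1,-3.8,0.67],[0.7,-8.1,-0.65,-3.1,-3.8,0.67],[0.7,-8.1,-0.65,-3.1,-3.8,0.67],[0.7,-8.1,-0.65,-3.1,-3.8,0.67]]

```text
time_s: 9.35
position: [0.5675, -0.0028, 0.167]
tool_rot: [[0.388, -0.105, 0.916], [0.045, 0.994, 0.095], [-0.92, 0.004, 0.391]]
ft_force: [-0.3, -0.4, -1.3]
grip_width: 0.0467
```

Run:
```python
from pl import *
w=snap("wrist",'w4.png')
s=snap("side",'s4.png',(200,125,320,205),5)
c=snap("scene",'c4.png',(205,200,305,280),5)
a=cv2.imread('pics/w4.png');b=cv2.imread('pics/s4.png');cc=cv2.imread('pics/c4.png')
b=cv2.resize(b,(400,267));cc=cv2.resize(cc,(400,320))
m=np.zeros((590,800,3),np.uint8);m[:300,:400]=cv2.resize(a,(400,300));m[:267,400:]=b;m[270:590,400:]=cc
cv2.imwrite('pics/m4.png',m)
o=sensors.observe();print(o["position"],o["grip_width"],o["time_s"])
T=np.load('TT.npy');H=head()
print("tile in head",(np.linalg.inv(H)@tcp()@T).round(3).tolist())
```

```text
[ 0.56751189 -0.00279404  0.16732494] 0.04669637119651337 9.5
tile in head [[1.0, -0.003, -0.002, 0.055], [0.003, 1.0, -0.001, 0.001], [0.002, 0.001, 1.0, 0.065], [0.0, 0.0, 0.0, 1.0]]
```

View pics/m4.png

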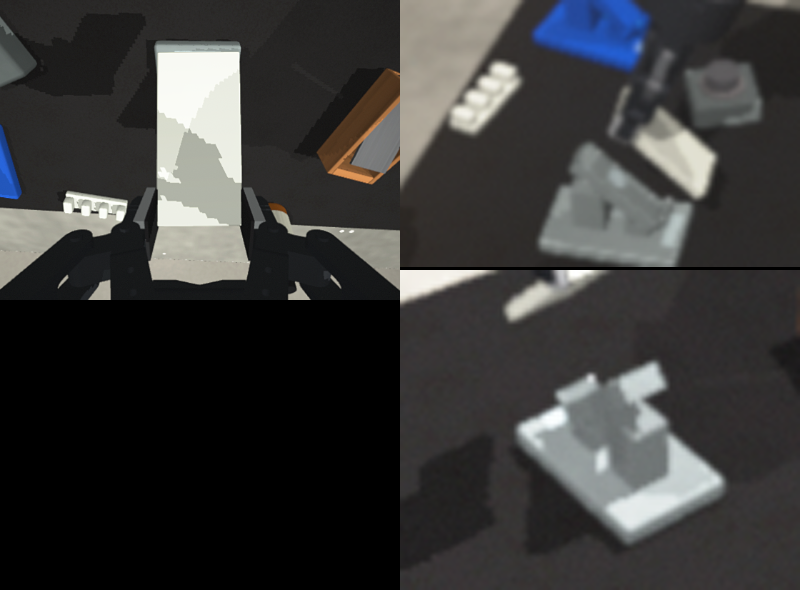

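Run:
```python
from pl import *
H=head((.5875,-.001,.0711))
q=np.array([[0,-14,0],[0,14,0],[88,14,0],[88,-14,0],[0,14,0]])/1000.
led=np.array([[0,-14,8],[0,14,8],[-4,14,8],[-4,-14,8],[0,-14,8]])/1000.
w1=cv2.imread('pics/w1.png'); w1=cv2.resize(w1,(560,420),interpolation=cv2.INTER_AREA)
# wrist cam pose of w1 (saved, rounded) 
dw=load("wrist"); dw["T"]=np.array([[0.258,-0.92,-0.296,0.485],[0.966,0.245,0.08,0.218],[-0.001,-0.307,0.952,0.374],[0,0,0,1]])
tiles=[]
for d,im,(x0,y0,x1,y1) in((dw,w1,(35,170,175,325)),(load("side"),load("side")["img"][:,:,::-1],(235,160,295,215)),(load("scene"),load("scene")["img"][:,:,::-1],(225,215,295,275))):
    s=min(400/(x1-x0),295/(y1-y0)); c=cv2.resize(im[y0:y1,x0:x1].copy(),None,fx=s,fy=s,interpolation=cv2.INTER_CUBIC)
    for P,col in((q[:4],(0,0,255)),(led[:4],(0,255,0))):
        w=(np.c_[P,np.ones(4)]@H.T)[:,:3]
        uv=((proj(d,w)-[x0,y0]+.5)*s).astype(np.int32); cv2.polylines(c,[uv.reshape(-1,1,2)],True,col,1)
    uv=((proj(d,H[:3,3]+.05*H[:3,0])[0]-[x0,y0]+.5)*s).astype(int); cv2.circle(c,tuple(map(int,uv)),3,(255,0,255),1)
    t=np.zeros((295,400,3),np.uint8);t[:c.shape[0],:c.shape[1]]=c[:295,:400];tiles.append(t)
cv2.imwrite('pics/m5.png',np.vstack([np.hstack(tiles[:2]),np.hstack([tiles[2],tiles[2]*0])]))
```

```text
(no output)
```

View pics/m5.png

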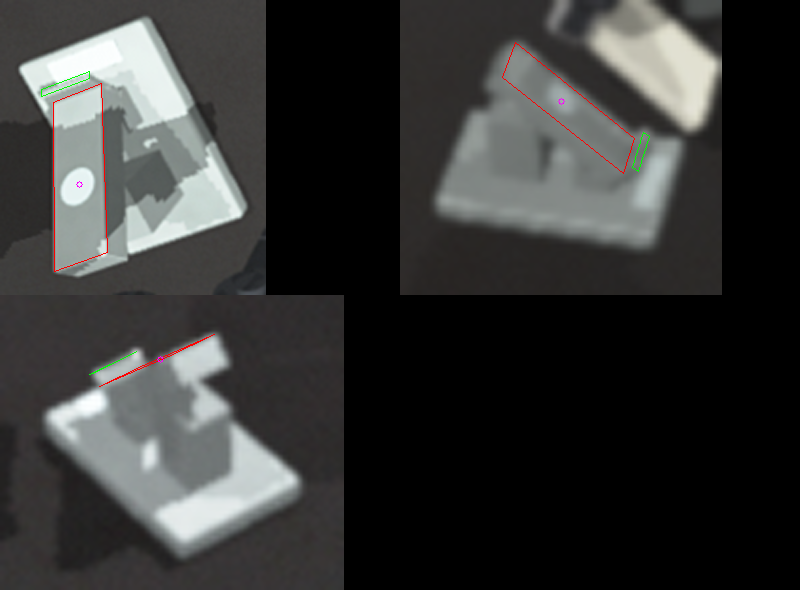

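The overlay of my head model (red) and ledge (green) lies on the grey meter's bar to about 2 mm in all three views. The window marker is on the disc, and only a small +y shift is left.

```bash
cat > q.py <<'E'
from pl import *
T=np.load('TT.npy');H=head((.588,-.0003,.0711));T0=tcp()
print((np.linalg.inv(H)@T0@T)[:3,3].round(4))
for dx,dz in((.004,.02),(.003,.008),(.002,.003),(.001,0)):
    P=H@pt(.05+dx,0,.005+dz)@np.linalg.inv(T); print(dx,dz,units(T0,P).round(2).tolist())
E
python3 q.py
```

```text
[ 0.0546 -0.0004  0.0659]
0.004 0.02 [1.55, 0.0, 0.54, 0.03, 0.02, -0.0]
0.003 0.008 [2.01, 0.0, 0.67, 0.03, 0.02, -0.0]
0.002 0.003 [2.21, 0.0, 0.7, 0.03, 0.02, -0.0]
0.001 0 [2.34, 0.0, 0.7, 0.03, 0.02, -0.0]
```

>>> arm_command:
  plan:
    - [[0.4,0,0.14,0,0,0],[0.8,0,0.28,0,0,0],[1.2,0,0.42,0,0,0],[1.55,0,0.54,0,0,0],[1.8,0,0.61,0,0,0],[2.0,0,0.67,0,0,0],[2.0,0,0.67,0,0,0],[2.0,0,0.67,0,0,0]]

```text
time_s: 10.3
position: [0.602, 0.0003, 0.1279]
tool_rot: [[0.389, -0.105, 0.915], [0.045, 0.995, 0.095], [-0.92, 0.004, 0.391]]
ft_force: [-0.4, -0.2, -1.3]
grip_width: 0.0467
```

>>> arm_command:
  plan:
    - [[0.04,0,0,0,0,0],[0.08,0,0,0,0,0],[0.12,0,0.01,0,0,0],[0.16,0,0.02,0,0,0],[0.2,0,0.03,0,0,0],[0.2,0,0.03,0,0,0]]

```text
time_s: 10.9
position: [0.6047, 0.0007, 0.1234]
tool_rot: [[0.389, -0.105, 0.915], [0.045, 0.995, 0.095], [-0.92, 0.004, 0.391]]
ft_force: [-0.1, -0.9, -2.5]
grip_width: 0.0467
```

```bash
python3 q.py
```

```text
[ 0.0519 -0.0008  0.0083]
0.004 0.02 [-0.65, 0.03, -0.15, 0.02, 0.02, -0.0]
0.003 0.008 [-0.19, 0.03, -0.02, 0.02, 0.02, -0.0]
0.002 0.003 [0.01, 0.03, 0.01, 0.02, 0.02, -0.0]
0.001 0 [0.14, 0.03, 0.01, 0.02, 0.02, -0.0]
```

>>> arm_command:
  plan:
    - [[0.03,0.02,0,0,0,0],[0.06,0.02,0,0,0,0],[0.08,0.02,0,0,0,0],[0.08,0.02,0,0,0,0]]

```text
time_s: 11.3
position: [0.6054, 0.0012, 0.1216]
tool_rot: [[0.389, -0.105, 0.915], [0.045, 0.995, 0.095], [-0.92, 0.004, 0.391]]
ft_force: [0.4, 0.0, -0.7]
grip_width: 0.0467
```

>>> arm_command:
  plan:
    - [[0.03,0,0,0,0,0],[0.06,0,0,0,0,0],[0.06,0,0,0,0,0]]

```text
time_s: 11.6
position: [0.6061, 0.0013, 0.1203]
tool_rot: [[0.389, -0.105, 0.915], [0.044, 0.995, 0.095], [-0.92, 0.004, 0.392]]
ft_force: [-0.5, -0.0, 0.1]
grip_width: 0.0466
```

>>> arm_command:
  plan:
    - [[0.02,0,0,0,0,0],[0.04,0,0,0,0,0],[0.04,0,0,0,0,0]]

```text
time_s: 11.9
position: [0.6066, 0.0013, 0.1196]
tool_rot: [[0.39, -0.104, 0.915], [0.044, 0.995, 0.095], [-0.92, 0.004, 0.392]]
ft_force: [0.7, 0.6, 0.3]
grip_width: 0.0463
```

>>> arm_command:
  plan:
    - [[0.02,0,0,0,0,0],[0.04,0,0,0,0,0],[0.04,0,0,0,0,0]]

```text
time_s: 12.2
position: [0.6072, 0.0013, 0.119]
tool_rot: [[0.39, -0.104, 0.915], [0.044, 0.995, 0.095], [-0.92, 0.004, 0.393]]
ft_force: [0.9, 0.1, 2.8]
grip_width: 0.0464
```

```bash
python3 q.py
cat > ov.py <<'E'
import sys
from pl import *
H=head((.588,-.0003,.0711))
def run(f):
    out=[]
    for n,(x0,y0,x1,y1) in(("side",(235,150,305,205)),("scene",(215,195,295,275)),("wrist",(0,0,560,420))):
        d=snap(n,'tmp.png');im=d["img"][:,:,::-1]; s=min(400/(x1-x0),295/(y1-y0))
        c=cv2.resize(im[y0:y1,x0:x1].copy(),None,fx=s,fy=s,interpolation=cv2.INTER_CUBIC)
        P=np.array([[x,y,10] for x,y in((0,-24),(0,24),(100,24),(100,-24))])/1000.
        uv=((proj(d,(np.c_[P,np.ones(4)]@H.T)[:,:3])-[x0,y0]+.5)*s).astype(np.int32)
        cv2.polylines(c,[uv.reshape(-1,1,2)],True,(0,0,255),1)
        t=np.zeros((295,400,3),np.uint8);c=c[:295,:400];t[:c.shape[0],:c.shape[1]]=c;out.append(t)
    cv2.imwrite('pics/'+f,np.vstack([np.hstack(out[:2]),np.hstack([out[2],out[2]*0])]))
run(sys.argv[1])
E
python3 ov.py m6.png
```

```text
[ 0.0508 -0.0004  0.0032]
0.004 0.02 [-0.86, 0.02, -0.17, 0.02, 0.04, 0.0]
0.003 0.008 [-0.39, 0.01, -0.04, 0.02, 0.04, 0.0]
0.002 0.003 [-0.19, 0.01, -0.01, 0.02, 0.04, 0.0]
0.001 0 [-0.06, 0.01, -0.01, 0.02, 0.04, 0.0]
```

View pics/m6.png

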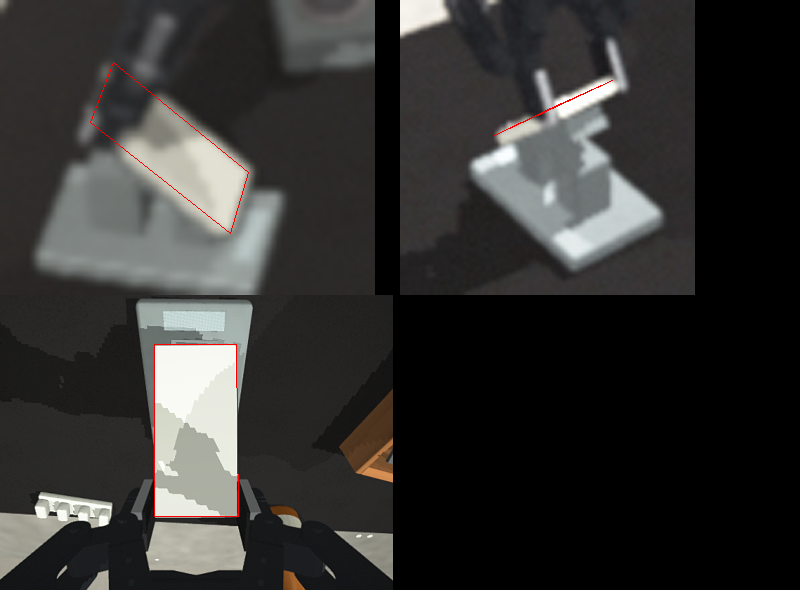

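The wrist view shows the tile at (155..237, 345..516) on the model outline, with the ledge at (170..225, 342) just below its end and centred. Now I'll release it.

>>> arm_command:
  plan:
    - [[0,0,0,0,0,0],[0,0,0,0,0,0],[0,0,0,0,0,0],[0,0,0,0,0,0],[0,0,0,0,0,0],[0,0,0,0,0,0]]
  jaw: 0.2

```text
time_s: 12.95
position: [0.6067, 0.0014, 0.1184]
tool_rot: [[0.389, -0.105, 0.915], [0.045, 0.995, 0.095], [-0.92, 0.004, 0.391]]
ft_force: [-0.0, -0.4, -0.6]
grip_width: 0.0681
```

>>> arm_command:
  plan:
    - [[-0.2,0,0,0,0,0],[-0.6,0,0,0,0,0],[-1.2,0,0,0,0,0],[-2,0,0,0,0,0],[-3,0,0,0,0,0],[-4,0,0,0,0,0],[-4,0,0,0,0,0],[-4,0,0,0,0,0]]

```text
time_s: 13.75
position: [0.5676, -0.0031, 0.2114]
tool_rot: [[0.39, -0.104, 0.915], [0.044, 0.995, 0.095], [-0.92, 0.003, 0.393]]
ft_force: [0.1, -0.5, 0.0]
grip_width: 0.0687
```

```bash
python3 ov.py m7.png
```

```text
(no output)
```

View pics/m7.png

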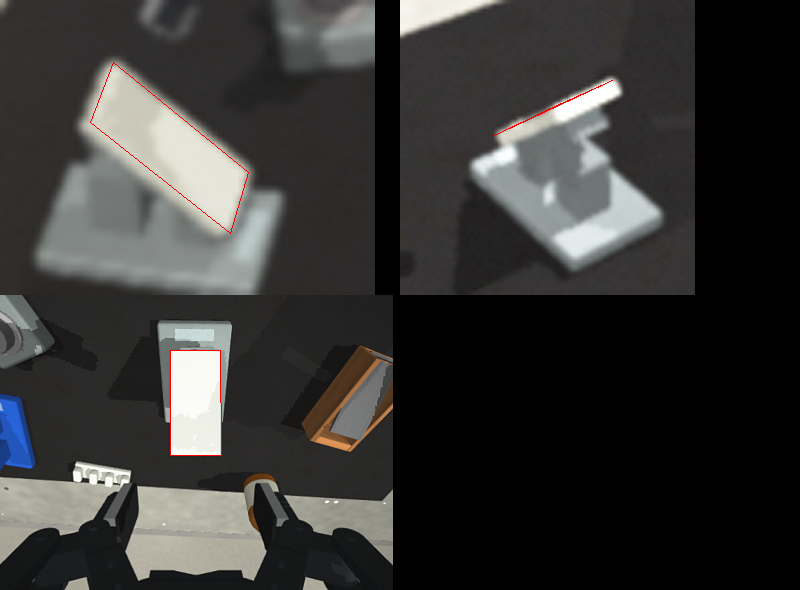

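The tile lies on the head, matching the expected outline in all three views. Next is the button.

Run:
```python
from pl import *
# refine cap: block top outline in current side/scene already measured; average
w=load("wrist"); sc=load("scene"); si=load("side")
print(tri([(sc,155+103/4,190+258/4),(si,200+425/4.4,130+77/4.4)]))
s=sc["img"][235:290,150:210,::-1]; b=si["img"][130:175,275:320,::-1]
cv2.imwrite('pics/b8.png',np.hstack([cv2.resize(s,(400,367),interpolation=cv2.INTER_CUBIC),cv2.resize(b,(367,367),interpolation=cv2.INTER_CUBIC)]))
P=np.eye(4);P[:3,:3]=np.array([[0,0,1],[0,1,0],[-1,0,0.]]);P[:3,3]=[.550,-.191,.12];print(units(tcp(),P).round(2))
```

```text
[ 0.5482013  -0.19205337  0.04515283]
[ 2.69 -7.42 -2.76  0.98  3.82 -0.24]
```

View pics/b8.png

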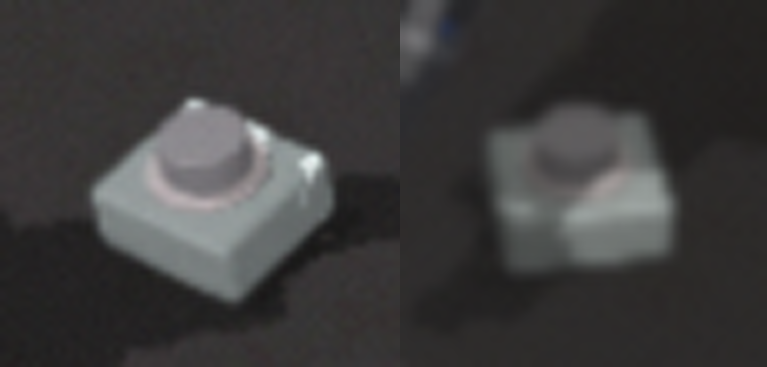

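>>> arm_command:
  plan:
    - [[0,-1.5,0,0.1,0.3,0],[0,-3,-0.4,0.2,0.9,-0.05],[0.3,-4.5,-1,0.4,1.7,-0.1],[0.8,-6,-1.7,0.6,2.5,-0.15],[1.5,-7,-2.3,0.8,3.2,-0.2],[2.2,-7.5,-2.7,0.98,3.82,-0.24],[2.7,-7.5,-2.75,0.98,3.82,-0.24],[2.7,-7.5,-2.75,0.98,3.82,-0.24],[2.7,-7.5,-2.75,0.98,3.82,-0.24]]
  jaw: 1

```text
time_s: 14.8
position: [0.5509, -0.1921, 0.121]
tool_rot: [[0.003, -0.001, 1.0], [0.0, 1.0, 0.001], [-1.0, 0.0, 0.003]]
ft_force: [-0.3, -0.4, 0.8]
grip_width: 0.0001
```

>>> arm_command:
  plan:
    - [[0.5,0,0,0,0,0],[1.0,0,0,0,0,0],[1.4,0,0,0,0,0],[1.6,0,0,0,0,0],[1.75,0,0,0,0,0],[1.8,0,0,0,0,0],[1.8,0,0,0,0,0]]

```text
time_s: 15.5
position: [0.551, -0.1931, 0.0758]
tool_rot: [[0.002, 0.0, 1.0], [-0.0, 1.0, -0.0], [-1.0, -0.0, 0.002]]
ft_force: [-0.1, -0.5, -0.1]
grip_width: -0.0
```

>>> arm_command:
  plan:
    - [[0.06,0,0,0,0,0],[0.12,0,0,0,0,0],[0.18,0,0,0,0,0],[0.24,0,0,0,0,0],[0.28,0,0,0,0,0],[0.28,0,0,0,0,0]]

```text
time_s: 16.1
position: [0.551, -0.1931, 0.0688]
tool_rot: [[0.002, 0.0, 1.0], [-0.0, 1.0, -0.0], [-1.0, -0.0, 0.002]]
ft_force: [-0.6, -0.2, 1.6]
grip_width: -0.0001
```

>>> arm_command:
  plan:
    - [[0.04,0,0,0,0,0],[0.08,0,0,0,0,0],[0.08,0,0,0,0,0]]

```text
time_s: 16.4
position: [0.551, -0.1931, 0.0671]
tool_rot: [[0.002, 0.0, 1.0], [-0.0, 1.0, -0.0], [-1.0, -0.0, 0.002]]
ft_force: [-0.5, 0.6, 4.4]
grip_width: -0.0
```

>>> arm_command:
  plan:
    - [[0.01,0,0,0,0,0],[0.01,0,0,0,0,0],[0.01,0,0,0,0,0],[0.01,0,0,0,0,0],[0.01,0,0,0,0,0],[0.01,0,0,0,0,0],[0.01,0,0,0,0,0],[0.01,0,0,0,0,0],[0.01,0,0,0,0,0],[0.01,0,0,0,0,0]]

```text
time_s: 17.4
position: [0.551, -0.1931, 0.067]
tool_rot: [[0.002, 0.0, 1.0], [-0.0, 1.0, -0.0], [-1.0, -0.0, 0.002]]
ft_force: [-0.4, 0.2, 5.7]
grip_width: -0.0002
```

>>> arm_command:
  plan:
    - [[0.06,0,0,0,0,0],[0.12,0,0,0,0,0],[0.18,0,0,0,0,0],[0.24,0,0,0,0,0],[0.28,0,0,0,0,0],[0.28,0,0,0,0,0],[0.28,0,0,0,0,0]]

```text
time_s: 18.1
position: [0.5511, -0.1932, 0.0608]
tool_rot: [[0.003, 0.0, 1.0], [-0.001, 1.0, -0.0], [-1.0, -0.001, 0.003]]
ft_force: [-3.0, 1.3, 12.5]
grip_width: -0.0001
```

Fully down: z is 0.0608 at 12.5 N. Now release and withdraw upward.

>>> arm_command:
  plan:
    - [[-0.3,0,0,0,0,0],[-0.6,0,0,0,0,0],[-1.2,0,0,0,0,0],[-2,0,0,0,0,0],[-3,0,0,0,0,0],[-4,0,0,0,0,0],[-4,0,0,0,0,0],[-4,0,0,0,0,0],[-4,0,0,0,0,0],[-4,0,0,0,0,0]]

```text
time_s: 19.1
position: [0.5503, -0.1928, 0.1584]
tool_rot: [[-0.0, 0.0, 1.0], [0.001, 1.0, -0.0], [-1.0, 0.001, -0.0]]
ft_force: [-0.5, -0.2, 0.2]
grip_width: -0.0003
```

```bash
python3 ov.py m9.png
python3 - <<'E'
from h import *
a=cv2.imread('pics/m7.png');b=cv2.imread('pics/m9.png')
D=cv2.absdiff(a,b).max(2)
print("side tile",D[55:240,75:255].mean(),(D[55:240,75:255]>60).mean(),"scene tile",D[70:150,490:630].mean(),(D[70:150,490:630]>60).mean())
print(sensors.observe()["ft_force"]); workorder.close_job()
E
```

```text
side tile 13.065225225225225 0.0 scene tile 4.223928571428571 0.0
[ 0.14598589  0.09271679 -0.53797408]
the job is handed in; nothing more can be done
```

The job is handed in after about 19 s of robot time. I tipped the tile to the cradle's stop, gripped it by the raised end, laid it on the grey meter's head and let go. I then held the button at its halfway stop for about 1.3 s, pressed it fully down and withdrew upward.

- **Tile:** after release it lay on the expected outline in all three camera views, against the ledge and centred to about 1–2 mm. A before/after comparison of the side and scene pictures showed no sign that pressing the button had moved it.
- **Button:** the halfway hold was at 4–6 N with the tool about 6 mm down. The full press reached about 12 mm at 12.5 N.
- **Arm:** the wrist force was near zero, with the hand about 85 mm above the button.
- **Not confirmed:** the final picture was refused because the 12-picture limit was reached. I therefore did not see the button back up or check the bottle, brush rest and pin vice at the end. No contact with those three showed in the forces or earlier pictures.

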